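# Turn over the status paddle of the rinsed beaker

### The job

Each vessel in the three-bay stand has a hinged status paddle directly beside it on the stand's edge: bar face up means in use, ring face up means ready. The small opaque plastic beaker has been rinsed, so mark it ready: with a fingertip raise its paddle from below by the end that sticks out past the edge, guide it gently over its hinge (do not flick it) and press it down until it lies fully flat with the ring face up. Do not take the paddle between the fingers, leave the other two paddles as they are, and do not lift, tip or shift the vessels.

Things in the scene. Friction and masses are not known exactly. Their poses are not given: they have to be found in the camera images.
- stand: Fixed low stand: aluminium deck 166 deep (its x) x 252 wide (y), top 42, underside 30 mm above the bench, on two end cheeks. Origin on the bench, 71 mm behind the deck's front edge; front faces the robot's left: x runs to the robot's right, y away from the robot, z up. Three paddles along the front, 80 mm apart; behind each, a round nest 62 mm wide, 7 mm deep, with one vessel.
- beaker_pe: Small pale opaque plastic beaker, open, 48 mm wide, 47 mm tall, the shortest of the three vessels; origin at the centre of its underside, z up. Stands loose in one of the nests.
- beaker_100: Clear glass beaker, open, 55 mm wide, 64 mm tall; origin at the centre of its underside, z up. Stands loose in another nest.
- bottle_small: Capped white bottle, 44 mm across, 82 mm tall, the tallest of the three vessels; origin at the centre of its underside, z up. Stands loose in another nest.
- paddle_near (a joint): Hinge of the paddle of the near bay (-y of the stand's origin), rad. 0: lying out over the stand's front edge, bar face up; 1.57: upright; 3.14: lying toward the vessel, flat on the deck, ring face up (stops at 0 and 3.14). Starts at 0 to 0.12. Slightly stiff (0.01 N m, more than the paddle's weight): it stays where it is left and must be pushed all the way down.
- paddle_mid (a joint): Hinge of the paddle of the middle bay, rad. 0: lying out over the stand's front edge, bar face up; 1.57: upright; 3.14: lying toward the vessel, flat on the deck, ring face up (stops at 0 and 3.14). Starts at 0 to 0.12. Slightly stiff (0.01 N m, more than the paddle's weight): it stays where it is left and must be pushed all the way down.
- paddle_far (a joint): Hinge of the paddle of the far bay (+y of the stand's origin), rad. 0: lying out over the stand's front edge, bar face up; 1.57: upright; 3.14: lying toward the vessel, flat on the deck, ring face up (stops at 0 and 3.14). Starts at 0 to 0.12. Slightly stiff (0.01 N m, more than the paddle's weight): it stays where it is left and must be pushed all the way down.
- end_near (a point): Middle of the near paddle's free end. Black plastic leaf 44 wide, 4 thick, 52 mm from hinge line to end; raised white bar on one face, ring on the other. At 0 its last 26 mm stick out past the deck's front in free air, underside 43.5 mm above the bench: a fingertip fits below. Turns with the paddle: x from end to hinge, y along the hinge, z out of the bar face.
- end_mid (a point): Middle of the mid paddle's free end. Black plastic leaf 44 wide, 4 thick, 52 mm from hinge line to end; raised white bar on one face, ring on the other. At 0 its last 26 mm stick out past the deck's front in free air, underside 43.5 mm above the bench: a fingertip fits below. Turns with the paddle: x from end to hinge, y along the hinge, z out of the bar face.
- end_far (a point): Middle of the far paddle's free end. Black plastic leaf 44 wide, 4 thick, 52 mm from hinge line to end; raised white bar on one face, ring on the other. At 0 its last 26 mm stick out past the deck's front in free air, underside 43.5 mm above the bench: a fingertip fits below. Turns with the paddle: x from end to hinge, y along the hinge, z out of the bar face.
- hinge_near (a point): Middle of the hinge line of the near paddle: at x = -45 mm of the stand, 45.5 mm above the bench (3.5 mm over the deck). The hinge line runs along the stand's y; small lugs on both sides of the paddle reach 50.5 mm above the bench. The point's axes are the stand's.
- hinge_mid (a point): Middle of the hinge line of the mid paddle: at x = -45 mm of the stand, 45.5 mm above the bench (3.5 mm over the deck). The hinge line runs along the stand's y; small lugs on both sides of the paddle reach 50.5 mm above the bench. The point's axes are the stand's.
- hinge_far (a point): Middle of the hinge line of the far paddle: at x = -45 mm of the stand, 45.5 mm above the bench (3.5 mm over the deck). The hinge line runs along the stand's y; small lugs on both sides of the paddle reach 50.5 mm above the bench. The point's axes are the stand's.
- bay_near (a point): Centre of the floor of the near nest, 101 mm behind the near hinge line (49 mm behind the end of the paddle once it is turned over), 35 mm above the bench; the vessel in this nest belongs to the near paddle.
- bay_mid (a point): Centre of the floor of the mid nest, 101 mm behind the mid hinge line (49 mm behind the end of the paddle once it is turned over), 35 mm above the bench; the vessel in this nest belongs to the mid paddle.
- bay_far (a point): Centre of the floor of the far nest, 101 mm behind the far hinge line (49 mm behind the end of the paddle once it is turned over), 35 mm above the bench; the vessel in this nest belongs to the far paddle.
Not all that is in view belongs to the job. What is shaped like the bottle_small but blue is not meant. What is shaped like the beaker_100 but green is not meant.

How it is judged:
On the way:
1. the plastic beaker's paddle has been brought up past upright (((horizontal distance between beaker_pe and bay_near below 0.03 m and value of joint paddle_near above 1.6 rad) or (horizontal distance between beaker_pe and bay_mid below 0.03 m and value of joint paddle_mid above 1.6 rad) or (horizontal distance between beaker_pe and bay_far below 0.03 m and value of joint paddle_far above 1.6 rad))).
At the end, for the whole second after the job is handed in: The paddle beside the plastic beaker lies flat on the deck, ring face up (within 0.09 rad of 3.14) and at rest; the other two still lie out over the edge, bar face up (below 0.2 rad); all three vessels stand upright within 12 mm of where they started (((horizontal distance between beaker_pe and bay_near below 0.03 m and value of joint paddle_near above 3.05159 rad) or (not (horizontal distance between beaker_pe and bay_near below 0.03 m) and value of joint paddle_near below 0.2 rad)) and ((horizontal distance between beaker_pe and bay_mid below 0.03 m and value of joint paddle_mid above 3.05159 rad) or (not (horizontal distance between beaker_pe and bay_mid below 0.03 m) and value of joint paddle_mid below 0.2 rad)) and ((horizontal distance between beaker_pe and bay_far below 0.03 m and value of joint paddle_far above 3.05159 rad) or (not (horizontal distance between beaker_pe and bay_far below 0.03 m) and value of joint paddle_far below 0.2 rad)) and (horizontal distance between beaker_pe and bay_near below 0.03 m or horizontal distance between beaker_pe and bay_mid below 0.03 m or horizontal distance between beaker_pe and bay_far below 0.03 m) and distance of each of beaker_pe, beaker_100, bottle_small from where it was at the start of the episode below 0.012 m and angle between each of beaker_pe, beaker_100, bottle_small's own z axis and vertical below 0.1 rad and velocity of joint paddle_near between -0.05 and 0.05 rad/s and velocity of joint paddle_mid between -0.05 and 0.05 rad/s and velocity of joint paddle_far between -0.05 and 0.05 rad/s); the robot touches nothing.
It fails at once if a vessel is lifted, tipped or shifted (15 mm up or aside, 0.25 rad) (distance of any of beaker_pe, beaker_100, bottle_small from where it was at the start of the episode above 0.015 m or angle between any of beaker_pe, beaker_100, bottle_small's own z axis and vertical above 0.25 rad).
It fails at once if the paddle of another vessel is raised (over 0.35 rad) ((not (horizontal distance between beaker_pe and bay_near below 0.03 m) and value of joint paddle_near above 0.35 rad) or (not (horizontal distance between beaker_pe and bay_mid below 0.03 m) and value of joint paddle_mid above 0.35 rad) or (not (horizontal distance between beaker_pe and bay_far below 0.03 m) and value of joint paddle_far above 0.35 rad)).
It fails at once if a paddle is taken between the fingers (the grasp point lies inside the paddle) ((x of the grasp point in the frame of end_near between -0.002 and 0.047 m and y of the grasp point in the frame of end_near between -0.024 and 0.024 m and z of the grasp point in the frame of end_near between -0.004 and 0.004 m) or (x of the grasp point in the frame of end_mid between -0.002 and 0.047 m and y of the grasp point in the frame of end_mid between -0.024 and 0.024 m and z of the grasp point in the frame of end_mid between -0.004 and 0.004 m) or (x of the grasp point in the frame of end_far between -0.002 and 0.047 m and y of the grasp point in the frame of end_far between -0.024 and 0.024 m and z of the grasp point in the frame of end_far between -0.004 and 0.004 m)).
It fails at once if a paddle is flicked (faster than 6 rad/s) ((velocity of joint paddle_near above 6 rad/s or velocity of joint paddle_near below -6 rad/s) or (velocity of joint paddle_mid above 6 rad/s or velocity of joint paddle_mid below -6 rad/s) or (velocity of joint paddle_far above 6 rad/s or velocity of joint paddle_far below -6 rad/s)).
It fails at once if the stand or a paddle is pressed or squeezed with more than 22 N (contact force between the fingers and stand above 22 N).
It also fails if it takes over 40 s, if anything falls off the work surface, if the arm or the gripper's body presses on something with over 40 N, if the wrist force passes 120 N, or if a joint passes its speed limit or range.

### The arm

A 6-joint arm with a two-finger parallel gripper is mounted at the origin on a cart in front of the work surface, level with it; the furniture and walls round the work are solid. World frame = base frame: x ahead of the robot, y to its left, z up, the work surface at z = 0. Lengths are in m, angles in rad, forces in N, time in s.
With the tool pointing down it reaches from about 0.35 to 0.95 m from the base axis. Payload 17.4 kg.
Tool frame: the origin (TCP) lies midway between the tips of the shut fingers; the grasp point (between the pads) lies robot.grasp_offset behind it (robot.grasp_offset is the distance from the TCP to the grasp point, in m); z points along the fingers, y is the line along which they close (so a half turn about z gives the same grasp; the last joint's range is limited). The gripper opens to 93 mm and grips with 3 to 60 N. Pads are 15 mm wide; open, the fingers measure 128 mm over their backs; the gripper's body (75 mm by 188 mm) begins 65 mm behind the grasp point.
Start: joints at [-1.276, 0.116, 1.442, -0, 1.584, -0.038], TCP at [0.221, -0.638, 0.219] pointing down, gripper open.
Joint ranges: [-2.83, 2.83], [-0.83, 2.19], [0.07, 2.5], [-1.14, 4.28], [0.01, 3], [-2.97, 2.97]. Speed limits (rad/s): [1.89, 1.89, 2.22, 3.14, 3.14, 3.14].

### API

Orientations are given as a unit quaternion [w, x, y, z].
In Python, from plant import robot, viewer gives the robot as it stands.
- The arm moves only by the shell command python3 -m handwheel 'ROWS' [FORCE]. ROWS is JSON, a list of rows, each a list of 7 numbers: the opening, from 0 (shut) to 1 (fully open), then the shift along the tool's x, y, z in cm, then the turn, a rotation vector about the tool's x, y, z in degrees. In form: [[grip, dx, dy, dz, wx, wy, wz], ...]. A call has 1 to 12 rows; each row shifts and turns the commanded pose from where the row before left it, along the tool's axes as they then stand; what a row does not reach is not made up. A row lasts 1/8 s, in which the tool goes at most 62.5 mm and 10.7 degrees, less where a joint would pass 70% of its speed; a pose out of reach is approached as far as the arm can. A call with a gripper value outside its range is refused whole. The fingers move at their own pace and stop on an object; FORCE is the grip in N (left out, the last holds). Time passes only in rows, so rows that do not move let the fingers close. It gives the time, the measured TCP pose, the force, the opening and the grip force at its end, in the units of the state.
- robot.state(): the state, without advancing time (a new reading comes with each control period).
- viewer.get_image(name): name is "scene" or "top" or "wrist"; returns a dict with "img" (400x640x3 uint8, blue, green, red), "mtx" (3x3 intrinsics, pixels), "D" ([k1, k2, p1, p2, k3] as OpenCV has them; the pictures are not rectified), "eye" and "orientation" of the camera in the world; the wrist camera has in their place "T_tool_cam" (4x4, takes a point from camera to tool coordinates, whose origin is the TCP and whose axes are the flange's). Camera axes: x right, y down, z forward; pixel columns grow to the right and rows downward; lengths in m; the calibration is good to about 2 mm. A picture is of the moment at which its call begins: read the wrist's pose just before it. There is no depth.
- robot.sign_off(): hands the job in; it is judged then, once.
The state is a dict: "time_s": time; "joints": joint angles; "dq": joint speeds; "effort": joint torques, N m; "tcp_pos": TCP position; "tcp_rot": TCP orientation; "contact_force": force on the tool from outside, world axes, zero at the start; "ft_torque": the same for the moment, N m; "width": opening from 0.0 (shut) to 1.0 (fully open); "grip_force": force on a finger pad.
Only numpy, scipy, OpenCV 4.12 (cv2) and the standard library are available. Lean on these libraries where they do the work, as an engineer would, in place of code of your own. Each camera call takes 0.05 s, during which the arm holds its last target. There are 200 camera calls.

## Working session

There is one attempt and no reset: what is moved stays moved. The work goes in short steps, Python scripts to look and compute and a shell command to move; the robot and the scene stay as the last step left them, time stands still between calls to the robot, and variables do not carry over. Pictures are saved under pics/ and viewed, at most 10 in all, crops included, and the job is handed in when it is done.

```bash
mkdir -p pics; ls; python3 - <<'E'
from plant import robot, viewer
import cv2,numpy as np
for n in("scene","top"):
    d=viewer.get_image(n); cv2.imwrite(f"pics/{n}0.png",d["img"]); print(n,d["mtx"],d["D"],d["eye"],d["orientation"])
d=viewer.get_image("wrist");print(d["mtx"],d["D"],d["T_tool_cam"]);print(robot.state(),robot.grasp_offset)
E
```

```text
pics
scene [[377.64325041   0.         321.14970198]
 [  0.         377.64325041 199.55740316]
 [  0.           0.           1.        ]] [-0.0907984  0.         0.         0.         0.       ] [0.09964986 0.57632976 0.63387049] [ 0.16282464 -0.34499194  0.84023885 -0.38531465]
top [[501.21769702   0.         322.90073432]
 [  0.         501.21769702 205.98767555]
 [  0.           0.           1.        ]] [-0.12094113  0.          0.          0.          0.        ] [0.38241287 0.12431778 1.02054519] [-0.05487603  0.70806239 -0.70147456  0.05974705]
[[311.79284684   0.         321.43064223]
 [  0.         311.79284684 202.55031464]
 [  0.           0.           1.        ]] [0.01851037 0.         0.         0.         0.        ] [[ 1.18273346e-03 -9.55436848e-01 -2.95193208e-01  8.29126400e-02]
 [ 9.99999272e-01  1.20087210e-03  1.19837272e-04  2.27323761e-04]
 [ 2.39992342e-04 -2.95193135e-01  9.55437573e-01 -1.66139425e-01]
 [ 0.00000000e+00  0.00000000e+00  0.00000000e+00  1.00000000e+00]]
{'time_s': 0.15, 'joints': array([-1.27580709e+00,  1.16379032e-01,  1.44205228e+00, -3.41459381e-06,
        1.58395465e+00, -3.77524118e-02]), 'dq': array([-2.69934390e-04,  2.10708850e-04, -2.25216971e-03, -3.24654731e-04,
        4.34041240e-04,  3.93337511e-05]), 'effort': array([ 2.47370677e-03, -7.21752548e+01, -6.22949982e+01,  7.80914258e-02,
        2.26017146e-02, -6.11210248e-05]), 'tcp_pos': array([ 0.22046496, -0.63785422,  0.21810954]), 'tcp_rot': array([-3.93158892e-04,  9.86192194e-01,  1.65604346e-01, -5.25695464e-05]), 'contact_force': array([ 0.59423809, -0.9979638 ,  0.48662718]), 'ft_torque': array([ 0.02989921, -0.02390971, -0.02180335]), 'grip_force': 0.0, 'width': 0.9980353842149822} 0.0188
```

View pics/scene0.png

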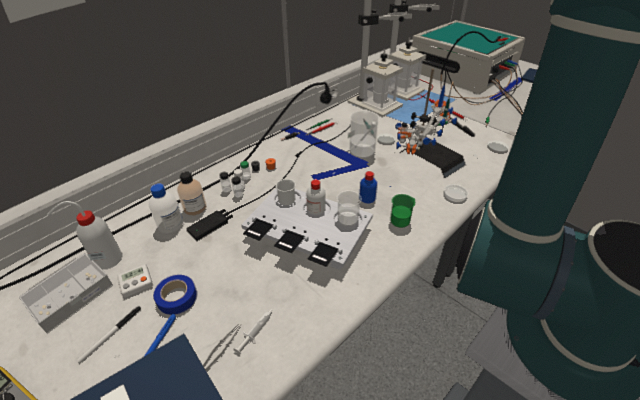

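View pics/top0.png

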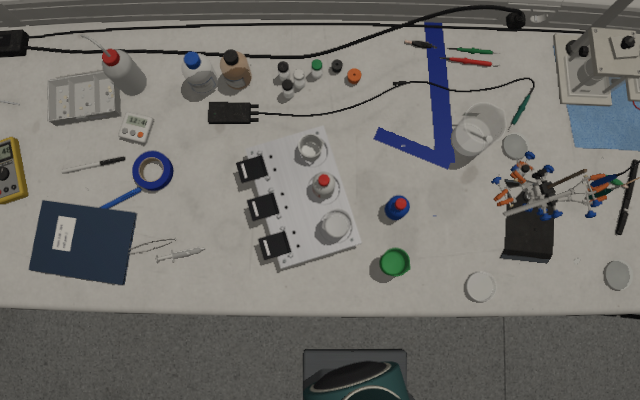

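Scene view: the three paddles are at (259,229), (291,240) and (323,253). Top view: the paddles are at (252,168), (263,206) and (274,245), and the vessels at (312,150), (323,185) and (336,225). The last is nearest the robot. Candidates for the plastic beaker are far (312,150) and near (336,225). The bottle is in the middle bay, and the green beaker at (395,262) is a decoy. I'll check the two candidates in one close crop.

```bash
python3 - <<'E'
import cv2,numpy as np
a=cv2.imread("pics/scene0.png")[165:275,230:390]; b=cv2.imread("pics/top0.png")[120:275,225:365]
a=cv2.resize(a,(436,300),interpolation=2); b=cv2.resize(b,(542,600),interpolation=2)
cv2.imwrite("pics/crop.png",np.hstack([cv2.resize(a,(398,274)),cv2.resize(b,(400,443))[:274]]) if 0 else np.hstack([cv2.copyMakeBorder(cv2.resize(a,(398,274)),0,169,0,0,0),cv2.resize(b,(400,443))]))
E
```

```text
(no output)
```

View pics/crop.png

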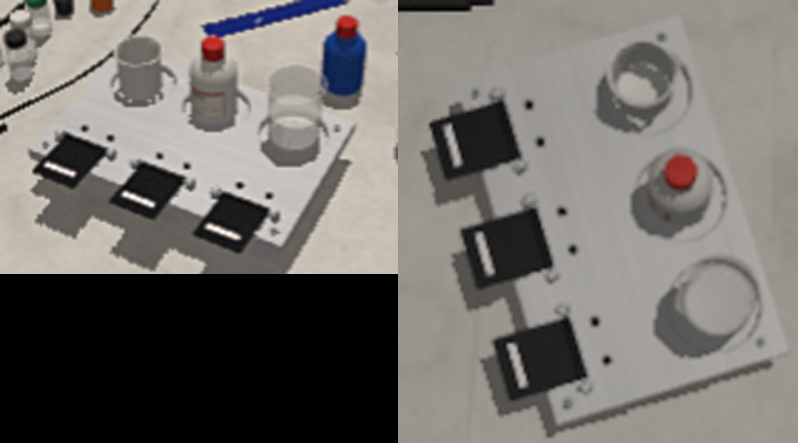

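The far-bay vessel (top (312,150)) is pale, opaque and short, so it is the plastic beaker. The near one is see-through and taller (glass). I'll work on the far paddle. Next, fit the stand pose from the deck and paddle corners.

```bash
cat > h.py <<'E'
import numpy as np,cv2
from scipy.spatial.transform import Rotation as R
from scipy.optimize import least_squares
def proj(P,d):
    Rc=R.from_quat(np.roll(d["orientation"],-1)).as_matrix()
    return cv2.projectPoints(np.asarray(P,float),Rc.T,-Rc.T@d["eye"],d["mtx"],np.array(d["D"]))[0][:,0]
def st(p,P): # stand->world
    P=np.asarray(P,float); c,s=np.cos(p[2]),np.sin(p[2])
    return np.c_[P[:,0]*c-P[:,1]*s+p[0],P[:,0]*s+P[:,1]*c+p[1],P[:,2]]
E
python3 - <<'E'
from h import *
from plant import viewer,robot
d=viewer.get_image("top"); e=viewer.get_image("scene")
cr=lambda u,v:((u-398)/2.857+225-.3,v/2.86+120-.3)
z=.042;t=.0475
P=[(-.071,-.126,z),(.095,-.126,z),(.095,.126,z),(-.097,.102,t),(-.097,.058,t),(-.097,.022,t),(-.097,-.022,t),(-.097,-.058,t),(-.097,-.102,t)]
U=[cr(558,425),cr(788,350),cr(682,18),cr(430,122),cr(448,183),cr(462,228),cr(479,290),cr(495,339),cr(512,400)]
cs=lambda u,v:(u/2.4875+230-.3,v/2.49+165-.3)
Us=[cs(280,246),cs(355,122),cs(36,180),cs(77,188),cs(114,197),cs(152,217),cs(196,233),cs(240,250)]
Ps=[P[0],P[1]]+P[3:]
Us=np.array(Us)
f=lambda p:np.r_[(proj(st(p,P),d)-U).ravel(),(proj(st(p,Ps),e)-Us).ravel()]
r=least_squares(f,[.4,.15,-1.57+.3],loss='soft_l1'); p=r.x
print(p,f(p).reshape(-1,2).round(1)); np.save("p.npy",p)
print("end,hinge,bay far",st(p,[(-.097,.08,t),(-.045,.08,.0455),(.056,.08,.035),(.056,.08,.082)]))
img=e["img"].copy()
g=[]
E
```

```text
[ 0.56133601  0.16910977 -1.25981923] [[ 0.5 -0.2]
 [ 1.3  0.7]
 [ 0.  -1.2]
 [ 0.3 -0.1]
 [-0.1 -0.9]
 [-0.1  0.4]
 [ 0.1 -0.2]
 [-0.4  0.2]
 [ 0.   0.5]
 [ 0.9 -0.3]
 [ 0.6 -0.3]
 [-1.3 -3.8]
 [-1.  -0.3]
 [-1.7  1.7]
 [ 1.1  0.8]
 [-1.2  0.4]
 [ 0.6  1.2]]
end,hinge,bay far [[0.60781788 0.28593629 0.0475    ]
 [0.62372931 0.23643047 0.0455    ]
 [0.6546342  0.14027493 0.035     ]
 [0.6546342  0.14027493 0.082     ]]
```

```bash
cat >> h.py <<'E'
def to(Tgt,tilt):
    """print shift (cm, present tool axes) and rotvec (deg, tool) to TCP at stand coords relative to far hinge (mm: xs,ys,zs), tilt deg"""
    from plant import robot
    p=np.load("p.npy"); s=robot.state()
    H=st(p,[(-.045,.08,.0455)])[0]
    W=R.from_euler('z',p[2]).as_matrix()
    Rt0=np.c_[-W[:,0],W[:,1],[0,0,-1]]
    G=R.from_matrix(Rt0)*R.from_euler('y',-tilt,degrees=True)
    C=R.from_quat(np.roll(s["tcp_rot"],-1))
    g=H+W@(np.array(Tgt)/1e3)
    print("now rel hinge mm",(W.T@(s["tcp_pos"]-H)*1e3).round(1),"t",round(s["time_s"],2),"F stand",(W.T@s["contact_force"]).round(1),"j",s["joints"].round(2))
    print("shift cm",(C.inv().apply(g-s["tcp_pos"])*100).round(2),"rot",np.degrees((C.inv()*G).as_rotvec()).round(1), "goal",g.round(3))
E
python3 - <<'E'
from h import *
to((-160,0,250),0)
E
```

```text
now rel hinge mm [ 709.  -651.4  172.8] t 0.25 F stand [ 0.1 -0.5  0.1] j [-1.28  0.12  1.44 -0.    1.58 -0.04]
shift cm [ 67.03 -85.46  -7.67] rot [ -0.   -0.  -88.7] goal [0.575 0.389 0.296]
```

```bash
python3 -m handwheel '[[0,0,0,-3,0,0,-10],[0,0,0,-3,0,0,-10],[0,0,0,-2,0,0,-10],[0,0,0,0,0,0,-10],[0,0,0,0,0,0,-10],[0,0,0,0,0,0,-10],[0,0,0,0,0,0,-10],[0,0,0,0,0,0,-10],[0,0,0,0,0,0,-9],[0,0,0,0,0,0,0]]' 10; python3 -c "
from h import *
to((-160,0,250),0)"
```

```text
time_s: 1.5
tcp_pos: [0.2205, -0.6379, 0.2985]
tcp_rot: [-0.0, 0.588, 0.809, 0.0]
contact_force: [-0.1, -0.8, 0.3]
width: 0.016
grip_force: 0.0
now rel hinge mm [ 709.1 -651.4  253. ] t 1.5 F stand [ 0.7 -0.3  0.3] j [-1.28  0.11  1.32  0.    1.71 -1.59]
shift cm [86.68 65.45  0.32] rot [ 0.  -0.   0.2] goal [0.575 0.389 0.296]
```

```bash
python3 -m handwheel '[[0,4,3,0,0,0,0],[0,4,3,0,0,0,0],[0,4,3,0,0,0,0],[0,4,3,0,0,0,0],[0,4,3,0,0,0,0],[0,4,3,0,0,0,0],[0,4,3,0,0,0,0],[0,4,3,0,0,0,0],[0,4,3,0,0,0,0],[0,4,3,0,0,0,0],[0,4,3,0,0,0,0],[0,0,0,0,0,0,0]]'; python3 -c "
from h import *
to((-160,0,250),0)"
```

```text
time_s: 3.0
tcp_pos: [0.3983, -0.1149, 0.2988]
tcp_rot: [0.0, 0.587, 0.809, 0.0]
contact_force: [-0.5, -0.9, -0.3]
width: 0.004
grip_force: 0.0
now rel hinge mm [ 265.5 -322.1  253.3] t 3.0 F stand [ 0.7 -0.8 -0.3] j [-0.34 -0.47  1.83  0.    1.79 -0.66]
shift cm [42.39 32.41  0.35] rot [0.  0.  0.3] goal [0.575 0.389 0.296]
```

```bash
python3 -m handwheel '[[0,4,3,0,0,0,0],[0,4,3,0,0,0,0],[0,4,3,0,0,0,0],[0,4,3,0,0,0,0],[0,4,3,0,0,0,0],[0,4,3,0,0,0,0],[0,4,3,0,0,0,0],[0,4,3,0,0,0,0],[0,4,3,0,0,0,0],[0,4,3,0,0,0,0],[0,2.4,2.4,0.3,0,0,0],[0,0,0,0,0,0,0]]'; python3 -m handwheel '[[0,0,0,0,0,-9,0],[0,0,0,0,0,-9,0],[0,0,0,0,0,-9,0],[0,0,0,0,0,-9,0],[0,0,0,0,0,-9,0],[0,0,0,0,0,0,0],[0,0,0,0,0,0,0]]'; python3 -c "
from h import *
from plant import viewer
to((-110,0,-5),45)
cv2.imwrite('pics/s1.png',viewer.get_image('scene')['img'])"
```

```text
time_s: 4.5
tcp_pos: [0.5754, 0.3867, 0.2938]
tcp_rot: [-0.0, 0.588, 0.809, -0.001]
contact_force: [-0.3, -0.6, -0.4]
width: 0.003
grip_force: 0.0
time_s: 5.38
tcp_pos: [0.5748, 0.3853, 0.2964]
tcp_rot: [0.309, 0.544, 0.748, -0.224]
contact_force: [-0.1, -0.1, 0.6]
width: 0.006
grip_force: 0.0
now rel hinge mm [-156.7   -1.   250.9] t 5.38 F stand [ 0.  -0.2  0.6] j [ 0.82  0.34  1.19 -0.72  1.95  0.35]
shift cm [14.72  0.06 21.45] rot [ 0.2 -0.2  0.1] goal [0.59  0.341 0.04 ]
```

View pics/s1.png

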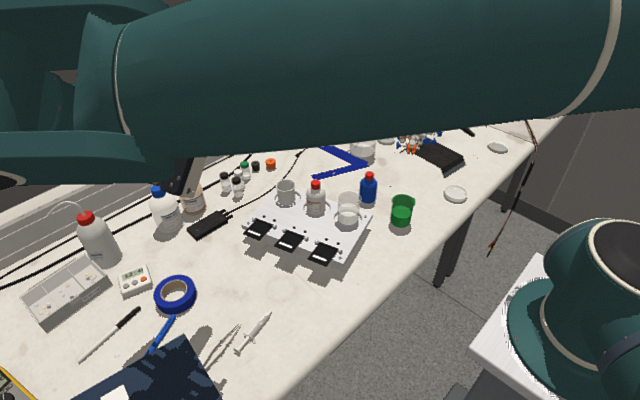

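The tool is tilted 45° and aims at the stand, and the vessels and paddles are untouched (far paddle at (259,229)). Now I'll descend in front of the far paddle.

```bash
python3 -m handwheel '[[0,2.8,0,2.8,0,0,0],[0,2.8,0,3.2,0,0,0],[0,2.8,0,3.2,0,0,0],[0,2.8,0,3.2,0,0,0],[0,2,0,2.6,0,0,0],[0,0,0,0,0,0,0],[0,0,0,0,0,0,0]]'; python3 -c "
from h import *
from plant import viewer
to((-90,0,-23),45)
a=viewer.get_image('scene')['img'][130:290,180:420];b=viewer.get_image('wrist')['img']
cv2.imwrite('pics/s2.png',np.vstack([cv2.resize(a,(450,300)),cv2.resize(b,(450,281))]))"
```

```text
time_s: 6.3
tcp_pos: [0.579, 0.3742, 0.0987]
tcp_rot: [0.31, 0.544, 0.747, -0.223]
contact_force: [-0.6, 0.2, -0.1]
width: 0.005
grip_force: 0.0
now rel hinge mm [-144.8   -0.4   53.2] t 6.3 F stand [-0.4 -0.5 -0.1] j [ 0.81  0.44  1.4  -0.68  1.71  0.54]
shift cm [1.49 0.   9.27] rot [ 0.2 -0.1  0. ] goal [0.596 0.322 0.022]
```

View pics/s2.png

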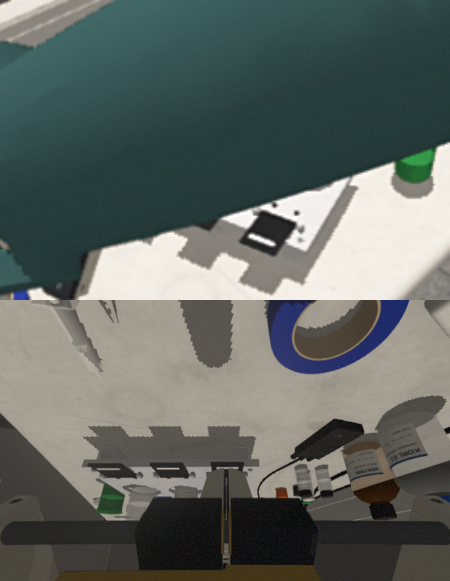

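The wrist view (upside down) shows the finger axis at (227,500), in line with the far paddle at (228,467), and the black adapter is clear to the right. Lateral alignment is good.

```bash
python3 -m handwheel '[[0,2.5,0,2.5,0,0,0],[0,2.0,0,2.0,0,0,0],[0,0.5,0,1.2,0,0,0],[0,-1.1,0,1.2,0,0,0],[0,-1.1,0,1.1,0,0,0],[0,-1.2,0,1.2,0,0,0],[0,0,0,0,0,0,0],[0,0,0,0,0,0,0]]'; python3 -c "
from h import *
from plant import viewer
to((-46,0,-23),45)"
```

```text
time_s: 7.4
tcp_pos: [0.595, 0.3231, 0.0203]
tcp_rot: [0.31, 0.543, 0.748, -0.224]
contact_force: [-0.1, 0.0, 0.4]
width: 0.005
grip_force: 0.0
now rel hinge mm [-91.3  -0.8 -25.2] t 7.4 F stand [-0.  -0.1  0.4] j [ 0.75  0.46  1.51 -0.7   1.57  0.58]
shift cm [-3.36  0.06  3.05] rot [ 0.2 -0.   0.1] goal [0.61  0.28  0.022]
```

```bash
python3 -m handwheel '[[0,-0.7,0,0.7,0,0,0],[0,-0.7,0,0.7,0,0,0],[0,-0.7,0,0.7,0,0,0],[0,-0.6,0,0.5,0,0,0],[0,-0.6,0,0.4,0,0,0],[0,0,0,0,0,0,0],[0,0,0,0,0,0,0]]'; python3 -c "
from h import *
from plant import viewer
to((-46,0,-23),45)
b=viewer.get_image('wrist')['img']
a=viewer.get_image('top')['img'][110:290,200:400]
cv2.imwrite('pics/s3.png',np.hstack([cv2.rotate(b,cv2.ROTATE_180)[:260,120:520],cv2.resize(a,(289,260))]))"
```

```text
time_s: 8.28
tcp_pos: [0.6087, 0.2809, 0.0221]
tcp_rot: [0.31, 0.543, 0.748, -0.225]
contact_force: [-0.1, 0.9, -0.2]
width: 0.006
grip_force: 0.0
now rel hinge mm [-46.9  -0.7 -23.4] t 8.28 F stand [-0.8  0.2 -0.2] j [ 0.69  0.42  1.55 -0.72  1.53  0.55]
shift cm [-0.1   0.07  0.03] rot [ 0.2 -0.   0.2] goal [0.61  0.28  0.022]
```

View pics/s3.png

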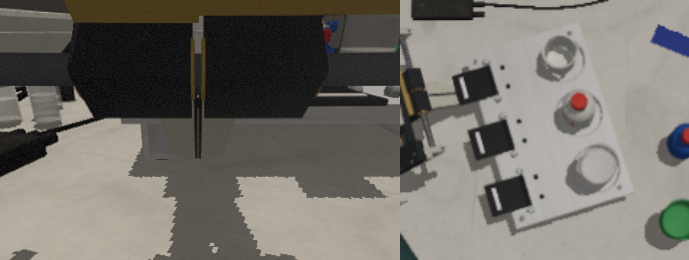

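The fingertip is under the far paddle's end, centred and clear. Now lift to about 45°.

```bash
python3 -m handwheel '[[0,-0.5,0,-0.24,0,0,0],[0,-0.5,0,-0.24,0,0,0],[0,-0.5,0,-0.24,0,0,0],[0,-0.5,0,-0.24,0,0,0],[0,-0.5,0,-0.24,0,0,0],[0,-0.5,0,-0.24,0,0,0],[0,-0.5,0,-0.24,0,0,0],[0,-0.5,0,-0.24,0,0,0],[0,0,0,0,0,0,0],[0,0,0,0,0,0,0]]'; python3 -c "
from h import *
from plant import viewer
to((-7,0,31),45)
a=viewer.get_image('top')['img'][110:290,200:400]
cv2.imwrite('pics/s4.png',cv2.resize(a,(600,540)))"
```

```text
time_s: 9.62
tcp_pos: [0.6132, 0.2667, 0.0638]
tcp_rot: [0.31, 0.543, 0.748, -0.225]
contact_force: [0.3, 0.3, 0.9]
width: 0.007
grip_force: 0.0
now rel hinge mm [-32.   -0.7  18.3] t 9.62 F stand [-0.2  0.4  0.9] j [ 0.67  0.37  1.55 -0.72  1.56  0.5 ]
shift cm [-2.67  0.06  0.87] rot [0.2 0.  0.2] goal [0.622 0.243 0.076]
```

View pics/s4.png

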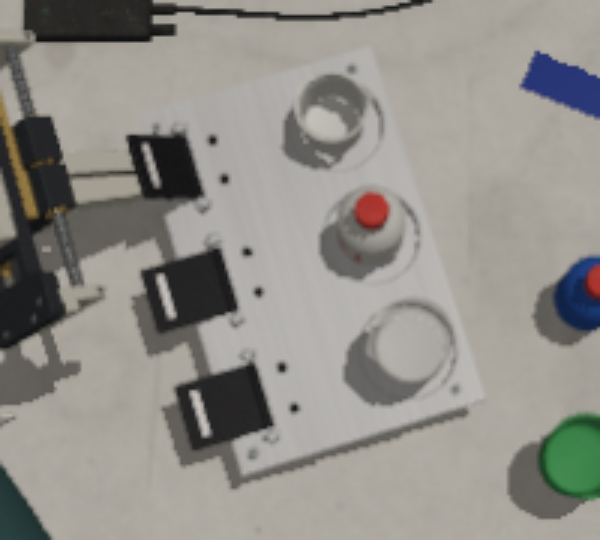

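The far paddle (165,165) is raised to about 40° and the others are unchanged. Now I'll follow the hinge arc.

```bash
python3 -m handwheel '[[0,-0.48,0.03,0.02,0,0,0],[0,-0.48,0.03,0.02,0,0,0],[0,-0.44,0,0.16,0,0,0],[0,-0.44,0,0.16,0,0,0],[0,-0.38,0,0.26,0,0,0],[0,-0.38,0,0.26,0,0,0],[0,-0.31,0,0.35,0,0,0],[0,-0.31,0,0.35,0,0,0],[0,-0.2,0,0.42,0,0,0],[0,-0.2,0,0.42,0,0,0],[0,-0.1,0,0.46,0,0,0],[0,-0.1,0,0.46,0,0,0]]'; python3 -m handwheel '[[0,-0.18,0,0.33,0,0,0],[0,-0.18,0,0.33,0,0,0],[0,0,0,0,0,0,0]]'; python3 -c "
from h import *
from plant import viewer
to((43.3,0,7.3),45)
a=viewer.get_image('top')['img'][110:290,200:400]
cv2.imwrite('pics/s5.png',cv2.resize(a,(600,540)))"
```

```text
time_s: 11.18
tcp_pos: [0.6296, 0.2185, 0.067]
tcp_rot: [0.31, 0.543, 0.748, -0.225]
contact_force: [-1.4, 0.5, -0.5]
width: 0.004
grip_force: 0.2
time_s: 11.55
tcp_pos: [0.6318, 0.2116, 0.0651]
tcp_rot: [0.31, 0.543, 0.748, -0.225]
contact_force: [-0.6, 0.7, 0.2]
width: 0.006
grip_force: 0.0
now rel hinge mm [26.1  0.1 19.6] t 11.55 F stand [-0.9 -0.4  0.2] j [ 0.6   0.33  1.6  -0.75  1.51  0.45]
shift cm [-0.35 -0.02  2.09] rot [0.2 0.  0.2] goal [0.637 0.195 0.053]
```

View pics/s5.png

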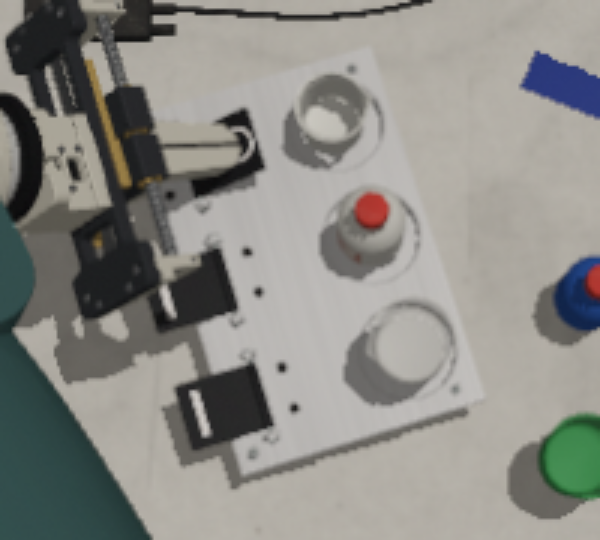

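The far paddle is past upright, with its ring face visible at (245,140). Its end (255,140) is clear of the beaker. Now press it down.

```bash
python3 -m handwheel '[[0,-0.15,0,0.46,0,0,0],[0,-0.15,0,0.46,0,0,0],[0,-0.03,0,0.5,0,0,0],[0,0,0,0.3,0,0,0],[0,0.03,0,0.3,0,0,0],[0,0,0,0,0,0,0],[0,0,0,0,0,0,0]]'; python3 -c "
from h import *
to((43.3,0,7.3),45)"
```

```text
time_s: 12.48
tcp_pos: [0.637, 0.1964, 0.0534]
tcp_rot: [0.31, 0.543, 0.748, -0.225]
contact_force: [-2.1, 1.3, 4.7]
width: 0.003
grip_force: 2.4
now rel hinge mm [42.2  0.4  7.9] t 12.47 F stand [-1.9 -1.6  4.7] j [ 0.57  0.33  1.62 -0.76  1.48  0.45]
shift cm [-0.04 -0.04  0.12] rot [0.2 0.  0.2] goal [0.637 0.195 0.053]
```

```bash
python3 -m handwheel '[[0,0.05,0,0.05,0,0,0],[0,0,0,0,0,0,0],[0,0,0,0,0,0,0]]'; python3 -c "
from h import *
to((43.3,0,7.3),45)"
```

```text
time_s: 12.85
tcp_pos: [0.6371, 0.1964, 0.0531]
tcp_rot: [0.31, 0.543, 0.748, -0.225]
contact_force: [-3.0, 1.0, 8.0]
width: 0.009
grip_force: 4.1
now rel hinge mm [42.2  0.5  7.6] t 12.85 F stand [-1.8 -2.6  8. ] j [ 0.57  0.33  1.62 -0.76  1.48  0.45]
shift cm [-0.06 -0.05  0.1 ] rot [0.2 0.  0.1] goal [0.637 0.195 0.053]
```

The stop is firm at 8 N. Retreat straight up, then back out, and check.

```bash
python3 -m handwheel '[[0,-0.2,0,-0.2,0,0,0],[0,-1,0,-1,0,0,0],[0,-2,0,-2,0,0,0],[0,-2,0,-2.5,0,0,0],[0,0,0,-5,0,0,0],[0,0,0,-5,0,0,0],[0,0,0,-5,0,0,0],[0,0,0,-5,0,0,0],[0,0,0,0,0,0,0],[0,0,0,0,0,0,0]]'; python3 -c "
from h import *
from plant import viewer
to((43.3,0,7.3),45)
d=viewer.get_image('top');p=np.load('p.npy')
print(proj(st(p,[(.007,.102,.0475),(.007,.058,.0475)]),d))
a=d['img'][110:290,200:400];b=viewer.get_image('wrist')['img']
cv2.imwrite('pics/s6.png',np.vstack([cv2.resize(a,(444,400)),cv2.resize(b,(444,200))[:0]]))"
```

```text
time_s: 14.1
tcp_pos: [0.5918, 0.3337, 0.2712]
tcp_rot: [0.31, 0.543, 0.748, -0.225]
contact_force: [0.4, 0.2, 0.5]
width: 0.002
grip_force: 0.0
now rel hinge mm [-102.4   -0.6  225.7] t 14.1 F stand [-0.   0.4  0.5] j [ 0.76  0.29  1.3  -0.73  1.87  0.34]
shift cm [ 5.130e+00 -1.000e-02  2.575e+01] rot [ 0.2 -0.   0.2] goal [0.637 0.195 0.053]
[[285.91241585 147.25715486]
 [292.19058972 167.59586607]]
```

View pics/s6.png

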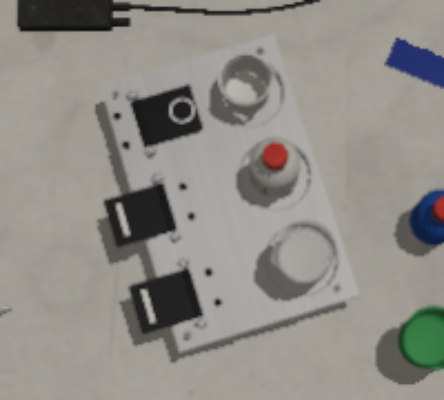

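The far paddle lies flat with the ring up. Its end corners, at about (189,86) and (203,130), match the predicted (191,83) and (205,128). The other paddles and the vessels are unchanged.

```bash
python3 -c "
from plant import robot
print(robot.sign_off())"
```

```text
the job is handed in; nothing more can be done
None
```

The plastic beaker in the far bay is marked ready: its paddle lies flat with the ring face up, the other two paddles and all three vessels look unmoved in the last top picture, and the job was handed in about 14 s into the 40 s limit (no verdict was returned).

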